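Feel for the hidden release key of a panel jig and hold it down

TASK

The panel jig's release key is sunk in a notch somewhere along the black strip on top of its rail, black on black and hard to see. Set a fingertip on the strip right beside the yellow end cap and sweep it along the strip towards the grey end until it drops into the notch, then press the key in there all the way down and finish while still holding it down, so that both red hold-down arms stay swung clear of the panel. Pick nothing up, and leave the panel and everything else on the bench where it is.

Things in the scene. Friction and masses are not known exactly. Their poses are not given: they have to be found in the camera images.
- rail: Fixed aluminium panel jig. Origin: centre of the rail's underside, on the bench; x across the rail to the bed beyond it, y along the rail to its yellow end, z up. Rail 50 mm wide (x), 328 long (y), top 50 mm above the bench and flat: 3 mm aluminium lips along both sides, yellow cap at y +144 to +164 mm, grey cap at -164 to -144, all flush with the strip. Behind it bed, panel and red arms stay below 40 mm.
- strip_start (a point): Centre of the top of the strip's first tile, beside the yellow cap (rail y +120 mm). The black strip, 44 mm wide, is six tile places of 48 mm, centred at rail y +120, +72, +24, -24, -72, -120 mm, all flush, 50 mm above the bench. The first two (+120, +72) are always solid.
- strip_end (a point): Centre of the strip's last tile place, beside the grey cap (rail y -120 mm), at the strip's top height. One of the last four places (+24 to -120), another each time, is the notch: a pocket 48 mm long (along the rail) and 44 wide, taking up the whole place, with the black release key (45 x 41 mm) as its floor, 14 mm below the strip's top. Shut fingertips fit in it. The other three are solid.
- release_key (a joint): Sprung release key, the floor of the notch: 0 up (its top 36 mm above the bench), 0.006 m fully down (top at 30 mm). It moves straight down, takes about 3 N to start and 7.5 N to hold fully down against its stop, and springs up when let go.
- holddown_left (a joint): Red hold-down arm at the rail's yellow end, 62 mm long, pivoting about an upright pin: 0 pointing over the panel, about 1.5 rad swung clear, along the rail. Linked to the release key: 0.25 rad per mm of key travel. Not to be moved by hand.
- holddown_right (a joint): The same arm at the grey end, linked in the same way.
- panel: Loose furniture panel 130 x 240 x 15 mm, dark brown with a white top, lying on the bed under the two arms. Origin: centre of its underside, 12 mm above the bench. Must stay.
- foot: Black plastic furniture foot, 40 mm wide and 40 mm high, standing loose on the panel. Origin: centre of its underside. Must stay.
- hammer: Hammer with wooden handle, 245 x 100 x 28 mm, lying on the bench. Origin at its underside. Must stay.
- screwdriver: Screwdriver lying on the bench. Must stay.
- glue: White glue bottle with a red cap, 54 mm wide and 150 mm high. Origin: centre of its underside. Must stay.
- block: Wooden tapping block 90 x 45 x 30 mm, lying on the bench beside the jig. Origin: centre of its underside. Must stay.

How it is judged:
On the way, in this order (a step that is already met when the one before it is completed fails the run):
1. a fingertip rests on the black strip beside the yellow end cap, on its first tile (contact force between the fingers and rail above 0.3 N and x of the grasp point in the frame of rail between -0.035 and 0.035 m and z of the grasp point in the frame of rail above 0.05 m and y of the grasp point in the frame of rail between 0.092 and 0.15 m), for 0.1 s.
2. the fingertip, sweeping towards the grey end, is on the strip's second tile (contact force between the fingers and rail above 0.3 N and x of the grasp point in the frame of rail between -0.035 and 0.035 m and z of the grasp point in the frame of rail above 0.05 m and y of the grasp point in the frame of rail between 0.04 and 0.088 m), for 0.05 s.
3. the release key is pressed all the way down (value of joint release_key above 0.0052 m), for 0.3 s.
At the end, for the whole second after the job is handed in: The release key is held down by the fingers (at least 5 of its 6 mm, fingers pushing with more than 2 N in the notch), both red arms are swung clear (over 1.1 rad), and the panel and all the loose things are within 15 mm of where they began (value of joint release_key above 0.005 m and value of joint each of holddown_left, holddown_right above 1.1 rad and contact force between the fingers and anything else above 2 N and x of the grasp point in the frame of rail between -0.04 and 0.04 m and y of the grasp point in the frame of rail between -0.16 and 0.06 m and distance of each of panel, foot, hammer, screwdriver, glue, block from where it was at the start of the episode below 0.015 m and linear speed of panel below 0.02 m/s); the arm keeps its last pose, push and grip.
It fails at once if the panel or the foot on it is moved more than 20 mm or picked up (distance of any of panel, foot from where it was at the start of the episode above 0.02 m).
It fails at once if the hammer, screwdriver, glue bottle or block is moved more than 20 mm or picked up (distance of any of hammer, screwdriver, glue, block from where it was at the start of the episode above 0.02 m).
It also fails if it takes over 51 s, if anything falls off the work surface, if the arm or the gripper's body presses on something with over 40 N, if the wrist force passes 120 N, or if a joint passes its speed limit or range.

ROBOT

A 6-joint arm with a two-finger parallel gripper is mounted at the origin on the work surface. World frame = base frame: x ahead of the robot, y to its left, z up, the work surface at z = 0. Lengths are in m, angles in rad, forces in N, time in s.
With the tool pointing down it reaches from about 0.325 to 0.775 m from the base axis. Payload 5.5 kg.
Tool frame: the origin (TCP) lies on the front face of the gripper's body, between the roots of the fingers; the fingertips stand 73 mm ahead of it and the grasp point (between the pads) lies manip.grip_point_offset ahead of it (manip.grip_point_offset is the distance from the TCP to the grasp point, in m); z points along the fingers, x is the direction in which the jaws open and shut, and the axes are right-handed (so a half turn about z gives the same grasp; the last joint's range is limited). The gripper opens to 85 mm and grips with 20 to 120 N. Pads are 22 mm wide; open, the fingers measure 114 mm over their backs; the gripper's body (76 mm by 85 mm) begins 54 mm behind the grasp point. The pads swing forward as they close: fully open they stand 13 mm farther back than shut.
Start: joints at [-1.335, 0.091, 1.231, -0, 1.82, -0.057], TCP at [0.173, -0.574, 0.304] pointing down, gripper open.
Joint ranges: [-2.87, 2.87], [-0.86, 2.18], [0.17, 2.46], [-1.51, 4.65], [0.06, 2.69], [-2.65, 2.65]. Speed limits (rad/s): [2.57, 2.57, 3.01, 3.14, 3.14, 3.14].

INTERFACE

Orientations are given as a rotation vector (axis times angle).
In Python, from workcell import manip gives the robot as it stands. The module is installed in compiled form; this text tells all that it offers.
- The arm moves only by the tool servo_tool, never from a script. Its argument "plan" is a list of rows, each an object with "delta_pos": the shift along the tool's x, y, z in m, a list of three; "roll": the turn about the tool's z in rad. In form: [{"delta_pos": [dx, dy, dz], "roll": roll}, ...]. A call has 1 to 8 rows; each row shifts and turns the commanded pose from where the row before left it, along the tool's axes as they then stand; what a row does not reach is not made up. A row lasts 1/12 s, in which the tool goes at most 41.7 mm and 7.16 degrees, less where a joint would pass 70% of its speed; a pose out of reach is approached as far as the arm can. A call with a gripper value outside its range is refused whole. "fingers" is the finger opening in m, from 0 to 0.0854, set as the call begins (left out, the last holds). The fingers move at their own pace and stop on an object; the grip force is fixed at half the most. Time passes only in rows, so rows that do not move let the fingers close. It gives the time, the measured TCP pose, the force and the opening at its end, in the units of the state.
- manip.get_state(): the state, without advancing time (a new reading comes with each control period).
- manip.get_image(name): name is "scene" or "side" or "wrist"; returns a dict with "color" (420x560x3 uint8, red, green, blue), "fx", "fy", "cx", "cy" (pixels), "rvec" (rotation vector, rad) and "tvec" (3), from world to camera coordinates, as OpenCV has them. Camera axes: x right, y down, z forward; pixel columns grow to the right and rows downward; lengths in m; the calibration is good to about 2 mm. The wrist camera is an equidistant fisheye: a pixel r from the principal point sees the ray r / f radians off the axis. A picture is of the moment at which its call begins. There is no depth.
- manip.sign_off(): hands the job in, once; it reports no verdict.
The state is a dict: "clock": time; "q": joint angles; "qvel": joint speeds; "joint_efforts": joint torques, N m; "tcp_pos": TCP position; "ee_rot": TCP orientation; "force": force on the tool from outside, world axes, zero at the start; "ft_torque": the same for the moment, N m; "gripper_width": finger opening in m.
Only numpy, scipy, OpenCV 4.12 (cv2) and the standard library are available. Lean on these libraries where they do the work, as an engineer would, in place of code of your own. Each camera call takes 0.05 s, during which the arm holds its last target.

## Working session

There is one attempt and no reset: what is moved stays moved. The work goes in short steps, Python scripts to look and compute and a tool call to move; the robot and the scene stay as the last step left them, time stands still between calls to the robot, and variables do not carry over. Pictures are saved under pics/ and viewed, and the job is handed in when it is done.

Besides the shell and the picture viewer there is one more tool, called after ">>>" as name(argument=value, ...), one argument or row to a line, values as JSON. servo_tool: Moves the arm, as the interface text tells. Its arguments: {"type":"object","properties":{"plan":{"type":"array","items":{"type":"object","properties":{"delta_pos":{"type":"array","items":{"type":"number"}},"roll":{"type":"number"}}}},"fingers":{"type":"number"}},"required":["plan"]}

```bash
mkdir -p pics; python3 - <<'E'
from workcell import manip
import cv2
s=manip.get_state(); print({k:s[k] for k in ('clock','tcp_pos','ee_rot','force','gripper_width')}, manip.grip_point_offset)
for n in ("scene","side","wrist"):
    im=manip.get_image(n); cv2.imwrite(f"pics/{n}0.png",im["color"][:,:,::-1])
    print(n,[im[k] for k in ("fx","fy","cx","cy","rvec","tvec")])
E
```

```text
{'clock': 0.0, 'tcp_pos': array([ 0.1731661 , -0.57430789,  0.30272743]), 'ee_rot': array([-2.52075599e+00,  1.87279348e+00,  2.39426128e-03]), 'force': array([-0.26545192,  0.38535038, -0.72670283]), 'gripper_width': 0.08579295444439573} 0.0539
scene [493.06121498848347, 493.06121498848347, 294.4705080826365, 208.69841224812535, array([ 2.12243549,  0.72555308, -0.3873477 ]), array([-0.4097749 , -0.12980407,  1.6912759 ])]
side [422.0084909118873, 422.0084909118873, 278.01826675646726, 216.13569000587086, array([ 0.29494054, -2.88511437,  1.04347908]), array([0.49692986, 0.10970878, 1.06173724])]
wrist [325.19226210127806, 325.19226210127806, 281.96035440704674, 203.12824597411483, array([-2.32802929,  1.73073008,  0.25140104]), array([-0.59997744, -0.03645222,  0.37929076])]
```

View pics/scene0.png

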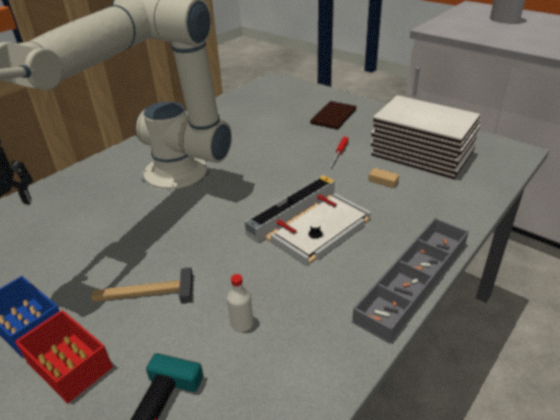

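View pics/side0.png

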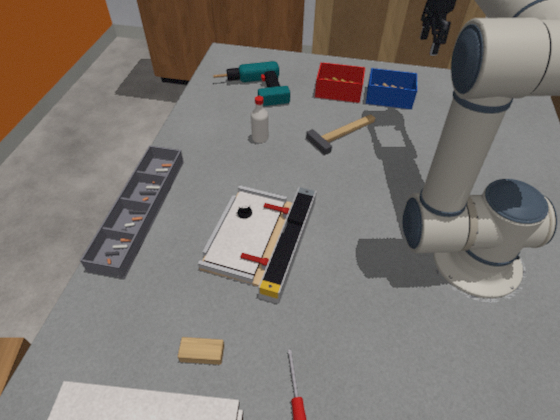

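View pics/wrist0.png

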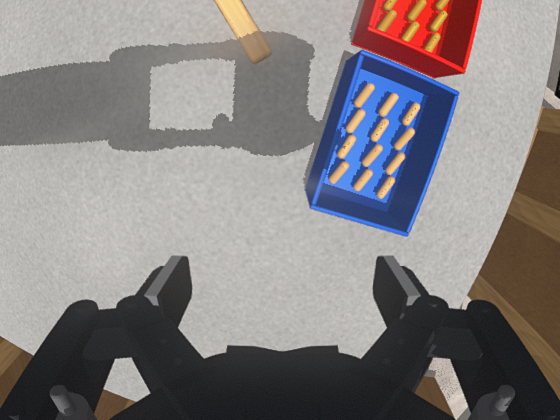

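The side view shows the rail running from the yellow cap at about (271,288) to the grey cap at about (308,192). I'll zoom in to get the corners.

```bash
python3 - <<'E'
import cv2
a=cv2.imread("pics/side0.png")[180:300,250:330]
cv2.imwrite("pics/sidez.png",cv2.resize(a,None,fx=5,fy=5,interpolation=cv2.INTER_CUBIC))
a=cv2.imread("pics/scene0.png")[165:250,235:350]
cv2.imwrite("pics/scenez.png",cv2.resize(a,None,fx=6,fy=6,interpolation=cv2.INTER_CUBIC))
E
```

```text
(no output)
```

View pics/sidez.png

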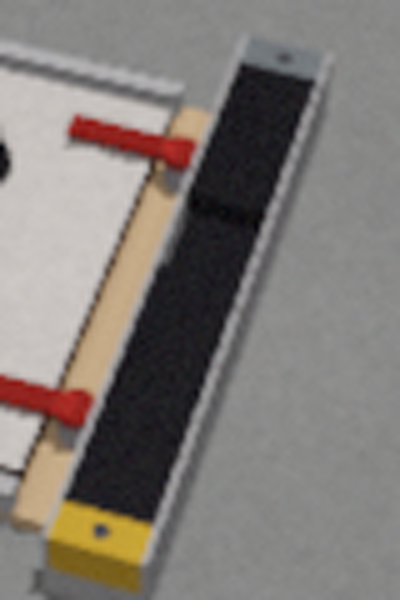

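View pics/scenez.png

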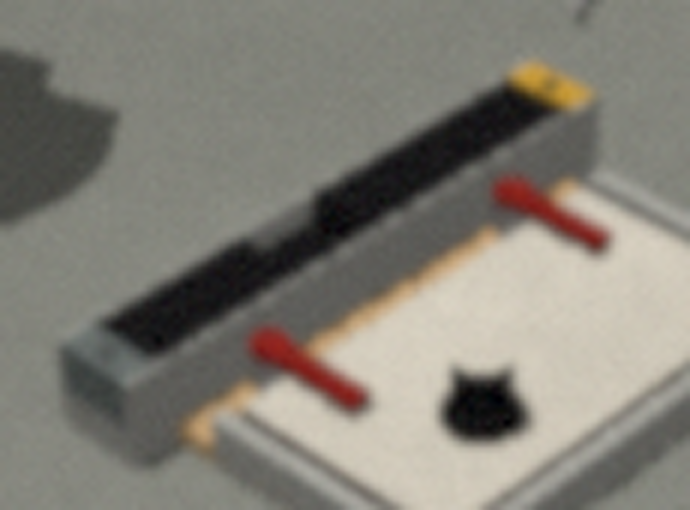

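```bash
cat > h.py <<'E'
import numpy as np, cv2, pickle
from scipy.optimize import least_squares
def proj(im,P):
    K=np.array([[im["fx"],0,im["cx"]],[0,im["fy"],im["cy"]],[0,0,1.]])
    return cv2.projectPoints(np.asarray(P,float),im["rvec"],im["tvec"],K,None)[0][:,0]
def R2W(p,P):
    P=np.asarray(P,float);c,s=np.cos(p[2]),np.sin(p[2])
    return np.c_[p[0]+c*P[:,0]-s*P[:,1],p[1]+s*P[:,0]+c*P[:,1],P[:,2]]
E
python3 - <<'E'
from h import *
from workcell import manip
ims={n:manip.get_image(n) for n in("side","scene")}
obj=np.array([[.022,.144,.05],[-.022,.144,.05],[.022,-.144,.05],[-.022,-.144,.05]])
px={"side":np.array([[70,500],[150,520],[240,66],[312,82]])/5.+[250,180],
"scene":np.array([[560,108],[508,82],[150,355],[108,325]])/6.+[235,165]}
f=lambda p:np.concatenate([(proj(ims[n],R2W(p,obj))-px[n]).ravel() for n in ims])
best=min((least_squares(f,[.5,0,a]) for a in np.arange(-3,3,.7)),key=lambda r:r.cost)
p=best.x;print(p,np.round(best.fun.reshape(-1,2),2))
np.save("rail.npy",p)
E=lambda *a:a
pts=[[x,y,.05] for y in (.164,.144,.096,.048,0,-.048,-.096,-.144,-.164) for x in(-.022,.022)]
for n,o,k in(("side",(250,180,80,120),8),("scene",(235,165,115,85),6)):
    c=ims[n]["color"][o[1]:o[1]+o[3],o[0]:o[0]+o[2],::-1].astype(float)
    c=np.clip(255*(c/255)**.6,0,255).astype('uint8')
    c=cv2.resize(c,None,fx=k,fy=k,interpolation=cv2.INTER_CUBIC)
    q=(proj(ims[n],R2W(p,pts))-o[:2]+.5)*k-.5
    for u in q: cv2.circle(c,tuple(int(v) for v in u),3,(0,255,0),-1)
    cv2.imwrite(f"pics/{n}_fit.png",cv2.resize(c,None,fx=.62,fy=.62) if n=="side" else c)
g=R2W(p,[[0,y,.05] for y in(.12,.072,.024,-.024,-.072,-.12)]);print(g)
s=manip.get_state();Rm=cv2.Rodrigues(s["ee_rot"])[0];print(Rm)
E
```

```text
[ 0.46775927  0.05572175 -0.10566718] [[-1.99  0.06]
 [ 0.46  1.24]
 [-1.29 -1.27]
 [ 0.13 -0.74]
 [ 0.73 -0.88]
 [-1.14 -1.83]
 [ 0.55  0.55]
 [-3.   -1.12]]
[[ 0.48041574  0.17505244  0.05      ]
 [ 0.47535315  0.12732016  0.05      ]
 [ 0.47029056  0.07958788  0.05      ]
 [ 0.46522797  0.03185561  0.05      ]
 [ 0.46016538 -0.01587667  0.05      ]
 [ 0.45510279 -0.06360894  0.05      ]]
[[ 2.88628917e-01 -9.57441017e-01 -2.19926844e-04]
 [-9.57440567e-01 -2.88628995e-01  9.30100970e-04]
 [-9.53994082e-04 -5.78871536e-05 -9.99999543e-01]]
```

View pics/side_fit.png

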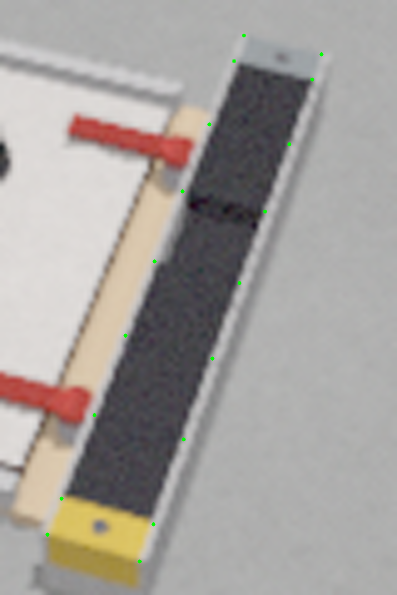

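View pics/scene_fit.png

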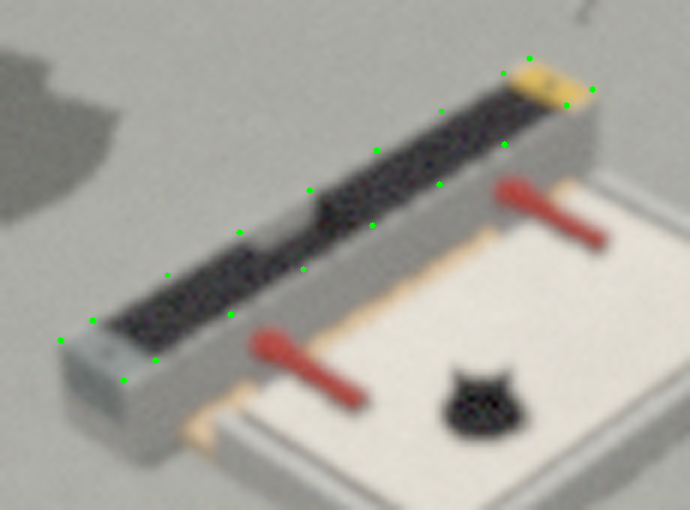

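The fit and both views agree that the notch is the place at y ≈ -24 mm. I'll move over the rail with the fingers shut and refine the pose with the wrist camera.

>>> servo_tool(
  plan=[
    {"delta_pos": [-0.0278, -0.0245, 0]},
    {"delta_pos": [-0.0278, -0.0245, 0]},
    {"delta_pos": [-0.0278, -0.0245, 0]},
    {"delta_pos": [-0.0278, -0.0245, 0]},
    {"delta_pos": [-0.0278, -0.0245, 0]},
    {"delta_pos": [-0.0278, -0.0245, 0]},
    {"delta_pos": [-0.0278, -0.0245, 0]},
    {"delta_pos": [-0.0278, -0.0245, 0]},
  ],
  fingers=0,
)

```text
schema error: expected keys delta_pos, roll
```

>>> servo_tool(
  plan=[
    {"delta_pos": [-0.0278, -0.0245, 0]},
    {"delta_pos": [-0.0278, -0.0245, 0]},
    {"delta_pos": [-0.0278, -0.0245, 0]},
    {"delta_pos": [-0.0278, -0.0245, 0]},
    {"delta_pos": [-0.0278, -0.0245, 0]},
    {"delta_pos": [-0.0278, -0.0245, 0]},
    {"delta_pos": [-0.0278, -0.0245, 0]},
    {"delta_pos": [-0.0278, -0.0245, 0]},
  ],
)

```text
schema error: expected keys delta_pos, roll
```

>>> servo_tool(
  plan=[
    {"delta_pos": [-0.0278, -0.0245, 0]},
    {"delta_pos": [-0.0278, -0.0245, 0]},
    {"delta_pos": [-0.0278, -0.0245, 0]},
    {"delta_pos": [0, 0, 0], "roll": 0.1},
    {"delta_pos": [0, 0, 0], "roll": 0.1},
    {"delta_pos": [0, 0, 0], "roll": 0.1},
    {"delta_pos": [0, 0, 0], "roll": 0.1},
    {"delta_pos": [0, 0, 0]},
  ],
)

```text
schema error: expected keys delta_pos, roll
```

```bash
python3 - <<'E'
from h import *
from workcell import manip
im=manip.get_image("wrist"); cv2.imwrite("pics/wrist1.png",im["color"][:,:,::-1])
pickle.dump(im,open("w1.pkl","wb"))
s=manip.get_state();print(s["tcp_pos"],cv2.Rodrigues(s["ee_rot"])[0].round(3),s["gripper_width"],s["force"],s["clock"])
E
```

```text
[ 0.17317092 -0.57442192  0.30348522] [[ 0.289 -0.957 -0.   ]
 [-0.957 -0.289  0.001]
 [-0.001 -0.    -1.   ]] 0.08526746234722488 [ 0.31205618 -0.39890621 -0.31903225] 0.3
```

View pics/wrist1.png

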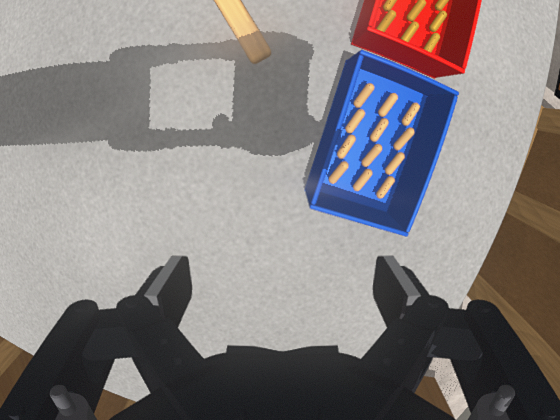

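The moves were refused because every row needs both keys, so the picture is unchanged. Sending them again.

>>> servo_tool(
  plan=[
    {"delta_pos": [-0.0278, -0.0245, 0], "roll": 0},
    {"delta_pos": [-0.0278, -0.0245, 0], "roll": 0},
    {"delta_pos": [-0.0278, -0.0245, 0], "roll": 0},
    {"delta_pos": [-0.0278, -0.0245, 0], "roll": 0},
    {"delta_pos": [-0.0278, -0.0245, 0], "roll": 0},
    {"delta_pos": [-0.0278, -0.0245, 0], "roll": 0},
    {"delta_pos": [-0.0278, -0.0245, 0], "roll": 0},
    {"delta_pos": [-0.0278, -0.0245, 0], "roll": 0},
  ],
  fingers=0,
)

```text
clock: 0.97
tcp_pos: [0.2969, -0.3033, 0.3039]
ee_rot: [2.521, -1.874, 0.001]
force: [0.9, -0.6, -0.1]
gripper_width: 0.0001
```

>>> servo_tool(
  plan=[
    {"delta_pos": [-0.0278, -0.0245, 0], "roll": 0},
    {"delta_pos": [-0.0278, -0.0245, 0], "roll": 0},
    {"delta_pos": [-0.0278, -0.0245, 0], "roll": 0},
    {"delta_pos": [-0.0278, -0.0245, 0], "roll": 0},
    {"delta_pos": [-0.0278, -0.0245, 0], "roll": 0},
    {"delta_pos": [-0.0278, -0.0245, 0], "roll": 0},
    {"delta_pos": [-0.0278, -0.0245, 0], "roll": 0},
    {"delta_pos": [-0.0278, -0.0245, 0], "roll": 0},
  ],
)

```text
clock: 1.63
tcp_pos: [0.4204, -0.0336, 0.3042]
ee_rot: [-2.521, 1.873, -0.002]
force: [0.4, -0.2, -0.3]
gripper_width: 0.0001
```

>>> servo_tool(
  plan=[
    {"delta_pos": [-0.0278, -0.0245, 0], "roll": 0},
    {"delta_pos": [-0.0278, -0.0245, 0], "roll": 0},
    {"delta_pos": [-0.0278, -0.0245, 0], "roll": 0},
    {"delta_pos": [0, 0, 0], "roll": 0.1},
    {"delta_pos": [0, 0, 0], "roll": 0.1},
    {"delta_pos": [0, 0, 0], "roll": 0.1},
    {"delta_pos": [0, 0, 0], "roll": 0.1},
    {"delta_pos": [0, 0, 0], "roll": 0},
  ],
)

```text
clock: 2.3
tcp_pos: [0.4664, 0.0658, 0.3038]
ee_rot: [2.096, -2.34, -0.0]
force: [-0.2, 0.9, -0.1]
gripper_width: -0.0002
```

```bash
python3 - <<'E'
from h import *
from workcell import manip
im=manip.get_image("wrist"); cv2.imwrite("pics/wrist2.png",im["color"][:,:,::-1])
pickle.dump(im,open("w1.pkl","wb"))
s=manip.get_state();print(s["tcp_pos"],cv2.Rodrigues(s["ee_rot"])[0].round(3),s["gripper_width"],s["force"],s["clock"])
E
```

```text
[0.46638829 0.06569175 0.30384797] [[-0.105 -0.994 -0.   ]
 [-0.994  0.105 -0.   ]
 [ 0.     0.    -1.   ]] -7.678975459053425e-05 [-0.78963729 -0.22075592  0.65135862] 2.35
```

View pics/wrist2.png

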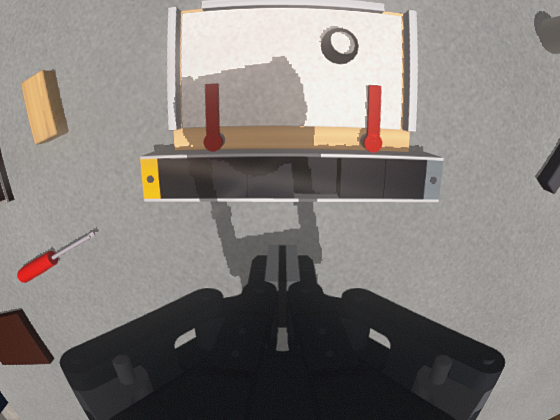

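The wrist view shows the rail top almost square to the image: yellow cap at columns ~141–160, grey cap at ~425–441, rows ~157–201. I'll zoom and fit the corners with the fisheye model.

```bash
python3 - <<'E'
import cv2,numpy as np
a=cv2.imread("pics/wrist2.png")
f=lambda c:cv2.resize(np.clip(255*(c/255.)**.55,0,255).astype('uint8'),None,fx=8,fy=8,interpolation=cv2.INTER_CUBIC)
cv2.imwrite("pics/wz.png",np.hstack([f(a[145:215,132:177]),f(a[145:215,408:453])]))
b=a[145:215,135:450];b=np.clip(255*(b/255.)**.45,0,255).astype('uint8')
cv2.imwrite("pics/wz2.png",cv2.resize(b,None,fx=2.5,fy=2.5,interpolation=cv2.INTER_CUBIC))
E
```

```text
(no output)
```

View pics/wz.png

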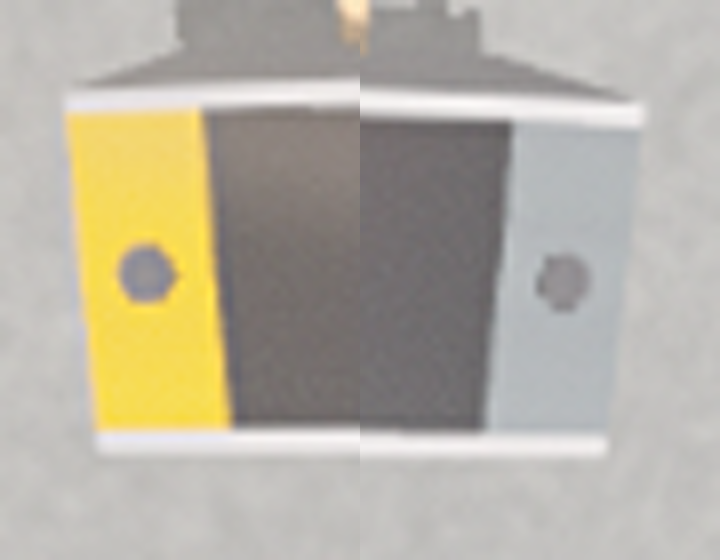

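View pics/wz2.png

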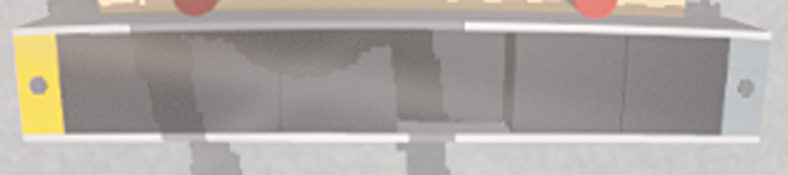

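```bash
cat >> h.py <<'E'
def fproj(im,P):
    K=np.array([[im["fx"],0,im["cx"]],[0,im["fy"],im["cy"]],[0,0,1.]])
    return cv2.fisheye.projectPoints(np.asarray(P,float)[:,None],np.asarray(im["rvec"]),np.asarray(im["tvec"]),K,np.zeros(4))[0][:,0]
E
python3 - <<'E'
from h import *
im=pickle.load(open("w1.pkl","rb"))
obj=np.array([[.025,.164,.05],[-.025,.164,.05],[.022,.144,.05],[-.022,.144,.05],[.025,-.164,.05],[-.025,-.164,.05],[.022,-.144,.05],[-.022,-.144,.05]])
a=np.array([[66,90],[98,455],[205,110],[230,430]])/8.+[132,145]-.44
b=(np.array([[643,103],[607,455],[512,122],[485,432]])-[360,0])/8.+[408,145]-.44
px=np.r_[a,b]
f=lambda p:(fproj(im,R2W(p,obj))-px).ravel()
r=least_squares(f,np.load("rail.npy"));print(r.x,r.fun.reshape(-1,2).round(2))
np.save("rail2.npy",r.x)
g=lambda p:(fproj(im,R2W(p[:3],obj+[0,0,p[3]]))-px).ravel()
print(least_squares(g,[*r.x,0]).x)
print(R2W(r.x,[[0,.12,.05],[0,.064,.05],[0,-.024,.05]]))
E
```

```text
[ 0.4686263   0.05300282 -0.11244145] [[ 0.23  0.36]
 [ 0.5  -0.43]
 [-0.17 -0.03]
 [ 0.11  0.04]
 [-0.1   0.08]
 [-0.42 -0.03]
 [ 0.21 -0.35]
 [-0.36  0.2 ]]
[ 4.68705899e-01  5.29987229e-02 -1.12449799e-01  4.48701763e-04]
[[0.48209086 0.17224504 0.05      ]
 [0.4758074  0.11659867 0.05      ]
 [0.46593339 0.02915438 0.05      ]]
```

>>> servo_tool(
  plan=[
    {"delta_pos": [-0.018, -0.0007, 0.02], "roll": 0.007},
    {"delta_pos": [-0.018, -0.0007, 0.026], "roll": 0},
    {"delta_pos": [-0.018, -0.0007, 0.026], "roll": 0},
    {"delta_pos": [-0.018, -0.0007, 0.026], "roll": 0},
    {"delta_pos": [-0.018, -0.0007, 0.026], "roll": 0},
    {"delta_pos": [-0.0175, -0.0009, 0.026], "roll": 0},
    {"delta_pos": [0, 0, 0.01], "roll": 0},
    {"delta_pos": [0, 0, 0], "roll": 0},
  ],
)

```text
clock: 3.02
tcp_pos: [0.4813, 0.1718, 0.1403]
ee_rot: [2.092, -2.336, -0.004]
force: [-0.6, 0.3, -0.0]
gripper_width: 0.0
```

```bash
cat > st.py <<'E'
from h import *
from workcell import manip
s=manip.get_state();p=np.load("rail2.npy");R=cv2.Rodrigues(s["ee_rot"])[0]
g=s["tcp_pos"]+R[:,2]*.0539
c,sn=np.cos(p[2]),np.sin(p[2]);d=g[:2]-p[:2]
print("t",s["clock"],"tcp",s["tcp_pos"].round(4),"grasp rail",np.round([c*d[0]+sn*d[1],-sn*d[0]+c*d[1],g[2]],4),"F",s["force"].round(2),"R",R[:2,0].round(3))
E
python3 st.py
```

```text
t 3.0167 tcp [0.4813 0.1718 0.1403] grasp rail [-0.001   0.1193  0.0864] F [-0.61  0.26 -0.03] R [-0.11  -0.994]
```

>>> servo_tool(
  plan=[
    {"delta_pos": [0, 0, 0.004], "roll": 0},
    {"delta_pos": [0, 0, 0.004], "roll": 0},
    {"delta_pos": [0, 0, 0.004], "roll": 0},
    {"delta_pos": [0, 0, 0.003], "roll": 0},
    {"delta_pos": [0, 0, 0.001], "roll": 0},
    {"delta_pos": [0, 0, 0.001], "roll": 0},
    {"delta_pos": [0, 0, 0], "roll": 0},
  ],
)

```text
clock: 3.6
tcp_pos: [0.483, 0.1718, 0.127]
ee_rot: [-2.091, 2.345, -0.0]
force: [-0.6, -0.2, 0.4]
gripper_width: -0.0001
```

>>> servo_tool(
  plan=[
    {"delta_pos": [0, 0, 0], "roll": 0},
    {"delta_pos": [0, 0, 0], "roll": 0},
  ],
)

```text
clock: 3.77
tcp_pos: [0.483, 0.1719, 0.1271]
ee_rot: [-2.091, 2.344, -0.0]
force: [0.2, 0.7, 0.7]
gripper_width: -0.0001
```

```bash
python3 st.py
```

```text
t 3.7667 tcp [0.483  0.1719 0.1271] grasp rail [0.001  0.1198 0.0732] F [0.17 0.7  0.74] R [-0.114 -0.993]
```

>>> servo_tool(
  plan=[
    {"delta_pos": [0, 0, 0.001], "roll": 0},
    {"delta_pos": [0, 0, 0.001], "roll": 0},
    {"delta_pos": [0, 0, 0], "roll": 0},
  ],
)

```text
clock: 4.02
tcp_pos: [0.4828, 0.1719, 0.1246]
ee_rot: [2.091, -2.344, -0.0]
force: [1.2, 0.3, 0.1]
gripper_width: 0.0002
```

>>> servo_tool(
  plan=[
    {"delta_pos": [0, 0, 0.001], "roll": 0},
    {"delta_pos": [0, 0, 0], "roll": 0},
  ],
)

```text
clock: 4.18
tcp_pos: [0.4828, 0.1719, 0.1236]
ee_rot: [2.091, -2.344, -0.0]
force: [0.0, 0.0, -0.4]
gripper_width: -0.0
```

>>> servo_tool(
  plan=[
    {"delta_pos": [0, 0, 0.001], "roll": 0},
    {"delta_pos": [0, 0, 0.0005], "roll": 0},
    {"delta_pos": [0, 0, 0], "roll": 0},
  ],
)

```text
clock: 4.43
tcp_pos: [0.483, 0.172, 0.1227]
ee_rot: [-2.091, 2.344, -0.0]
force: [-1.3, 1.0, 2.4]
gripper_width: 0.0001
```

```bash
python3 st.py
```

```text
t 4.4333 tcp [0.483  0.172  0.1227] grasp rail [0.0009 0.1198 0.0688] F [-1.25  0.98  2.44] R [-0.114 -0.993]
```

Contact at z 0.1227. I'll press slightly more and rest there, then sweep.

>>> servo_tool(
  plan=[
    {"delta_pos": [0, 0, 0.0008], "roll": 0},
    {"delta_pos": [0, 0, 0], "roll": 0},
    {"delta_pos": [0, 0, 0], "roll": 0},
  ],
)

```text
clock: 4.68
tcp_pos: [0.483, 0.172, 0.1227]
ee_rot: [-2.091, 2.344, -0.0]
force: [-3.7, -1.8, 6.3]
gripper_width: 0.0
```

>>> servo_tool(
  plan=[
    {"delta_pos": [0.006, 0, 0], "roll": 0},
    {"delta_pos": [0.006, 0, 0], "roll": 0},
    {"delta_pos": [0.006, 0, 0], "roll": 0},
  ],
)

```text
clock: 4.93
tcp_pos: [0.4814, 0.1543, 0.1227]
ee_rot: [-2.09, 2.342, -0.001]
force: [0.6, 2.6, 6.0]
gripper_width: 0.0003
```

```bash
python3 st.py
```

```text
t 4.9333 tcp [0.4814 0.1543 0.1227] grasp rail [0.0015 0.1022 0.0688] F [0.63 2.56 5.98] R [-0.113 -0.994]
```

>>> servo_tool(
  plan=[
    {"delta_pos": [0.006, 0, 0], "roll": 0},
    {"delta_pos": [0.006, 0, 0], "roll": 0},
    {"delta_pos": [0.006, 0, 0], "roll": 0},
    {"delta_pos": [0.006, 0, 0], "roll": 0},
    {"delta_pos": [0.006, 0, 0], "roll": 0},
    {"delta_pos": [0, 0, 0], "roll": 0},
  ],
)

```text
clock: 5.43
tcp_pos: [0.4779, 0.1234, 0.1226]
ee_rot: [-2.089, 2.344, -0.002]
force: [0.7, 0.3, 6.0]
gripper_width: 0.0001
```

```bash
python3 st.py
```

```text
t 5.4333 tcp [0.4779 0.1234 0.1226] grasp rail [0.0015 0.071  0.0687] F [0.72 0.34 6.02] R [-0.115 -0.993]
```

>>> servo_tool(
  plan=[
    {"delta_pos": [0.008, 0, 0], "roll": 0},
    {"delta_pos": [0.008, 0, 0], "roll": 0},
    {"delta_pos": [0.008, 0, 0], "roll": 0},
    {"delta_pos": [0.008, 0, 0], "roll": 0},
    {"delta_pos": [0.008, 0, 0], "roll": 0},
    {"delta_pos": [0.008, 0, 0], "roll": 0},
    {"delta_pos": [0.008, 0, 0], "roll": 0},
    {"delta_pos": [0.008, 0, 0], "roll": 0},
  ],
)

```text
clock: 6.1
tcp_pos: [0.4706, 0.0605, 0.1226]
ee_rot: [-2.089, 2.342, -0.001]
force: [0.8, 3.9, 5.7]
gripper_width: 0.0
```

>>> servo_tool(
  plan=[
    {"delta_pos": [0.008, 0, 0], "roll": 0},
    {"delta_pos": [0.008, 0, 0], "roll": 0},
    {"delta_pos": [0.008, 0, 0], "roll": 0},
    {"delta_pos": [0.006, 0, 0], "roll": 0},
    {"delta_pos": [0, 0, 0], "roll": 0},
    {"delta_pos": [0, 0, 0], "roll": 0},
  ],
)

```text
clock: 6.6
tcp_pos: [0.4664, 0.0304, 0.121]
ee_rot: [2.089, -2.345, -0.001]
force: [1.4, 0.1, 0.1]
gripper_width: -0.0002
```

```bash
python3 st.py; python3 - <<'E'
from h import *
from workcell import manip
im=manip.get_image("wrist"); cv2.imwrite("pics/wrist3.png",im["color"][:,:,::-1])
E
```

```text
t 6.6 tcp [0.4664 0.0304 0.121 ] grasp rail [ 0.0003 -0.0227  0.0671] F [1.43 0.08 0.12] R [-0.115 -0.993]
```

View pics/wrist3.png

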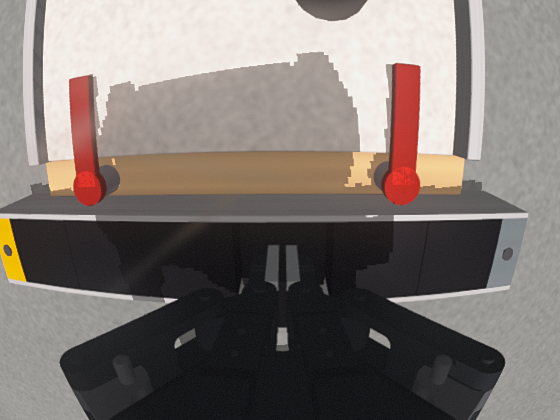

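The force fell to zero and the tip sank 1.6 mm at rail y -23 mm, so it is in the notch. The shut fingers are at pixel (283,260) and both red arms still point over the panel. Now I'll press.

>>> servo_tool(
  plan=[
    {"delta_pos": [0, 0, 0.004], "roll": 0},
    {"delta_pos": [0, 0, 0.004], "roll": 0},
    {"delta_pos": [0, 0, 0.003], "roll": 0},
    {"delta_pos": [0, 0, 0.002], "roll": 0},
    {"delta_pos": [0, 0, 0.002], "roll": 0},
    {"delta_pos": [0, 0, 0.002], "roll": 0},
    {"delta_pos": [0, 0, 0.001], "roll": 0},
    {"delta_pos": [0, 0, 0], "roll": 0},
  ],
)

```text
clock: 7.32
tcp_pos: [0.4665, 0.0311, 0.104]
ee_rot: [2.091, -2.344, -0.001]
force: [-3.4, 1.0, 5.6]
gripper_width: 0.0
```

>>> servo_tool(
  plan=[
    {"delta_pos": [0, 0, 0.001], "roll": 0},
    {"delta_pos": [0, 0, 0.001], "roll": 0},
    {"delta_pos": [0, 0, 0], "roll": 0},
  ],
)

```text
clock: 7.57
tcp_pos: [0.4666, 0.0311, 0.1026]
ee_rot: [2.091, -2.344, -0.001]
force: [-4.3, -0.1, 7.3]
gripper_width: 0.0
```

```bash
python3 st.py
```

```text
t 7.5667 tcp [0.4666 0.0311 0.1026] grasp rail [ 0.0004 -0.022   0.0487] F [-4.27 -0.08  7.32] R [-0.114 -0.994]
```

Reached the stop height. I'll push further for margin.

>>> servo_tool(
  plan=[
    {"delta_pos": [0, 0, 0.001], "roll": 0},
    {"delta_pos": [0, 0, 0.001], "roll": 0},
    {"delta_pos": [0, 0, 0], "roll": 0},
    {"delta_pos": [0, 0, 0], "roll": 0},
    {"delta_pos": [0, 0, 0], "roll": 0},
    {"delta_pos": [0, 0, 0], "roll": 0},
    {"delta_pos": [0, 0, 0], "roll": 0},
    {"delta_pos": [0, 0, 0], "roll": 0},
  ],
)

```text
clock: 8.23
tcp_pos: [0.4666, 0.0311, 0.1025]
ee_rot: [-2.091, 2.344, 0.0]
force: [-11.1, -0.0, 19.4]
gripper_width: 0.0003
```

```bash
python3 st.py; python3 - <<'E'
from h import *
from workcell import manip
for n in("wrist","side"):
    im=manip.get_image(n); cv2.imwrite(f"pics/{n}4.png",im["color"][:,:,::-1])
E
python3 st.py
```

```text
t 8.2333 tcp [0.4666 0.0311 0.1025] grasp rail [ 0.0005 -0.022   0.0486] F [-11.14  -0.02  19.38] R [-0.114 -0.994]
t 8.3333 tcp [0.4666 0.0311 0.1025] grasp rail [ 0.0005 -0.022   0.0486] F [-11.22   0.86  18.4 ] R [-0.114 -0.994]
```

View pics/wrist4.png

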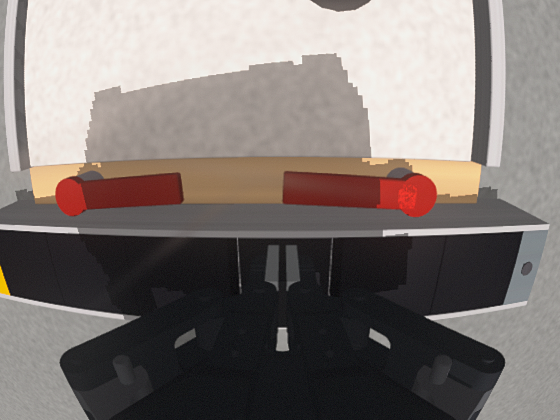

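View pics/side4.png

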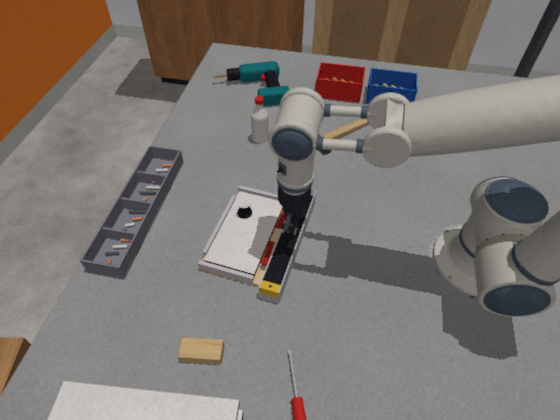

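Both red arms now lie along the rail, at about (120,190) and (350,190) in the wrist view. The panel, foot, block, screwdriver and glue look unmoved in the side view; the hammer is partly hidden, but nothing went near it. The fingers push down with about 19 N, steady. Handing in.

```bash
python3 -c "
from workcell import manip
print(manip.sign_off())"
```

```text
the job is handed in; nothing more can be done
None
```

I handed the job in at about 8.3 s with the release key held down and both red hold-down arms swung clear of the panel.

- **Sweep:** I set the shut fingertips on the first tile beside the yellow cap with about 6 N. I then swept them in contact over the second tile towards the grey end. At rail y of about -23 mm the contact force fell to zero and the tip sank, so the notch is the place at -24 mm. The first camera views had also pointed there.
- **Press:** I pressed the key until the tool stopped 20 mm below the strip-contact height, which matches the key's full 6 mm of travel. I kept pushing with about 19 N down, and the position was steady over repeated readings. There was also a steady sideways force of about 11 N, which I left as it was.
- **Last pictures:** The wrist view shows both red arms lying along the rail. In the side view the panel, foot, block, screwdriver and glue look unmoved, but I only compared them by eye. The hammer was partly hidden behind the arm, so I could not check it fully; nothing went near it.

No check failed or disagreed. The first three move calls were refused because their rows lacked the roll value, and they moved nothing.

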